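# Knock the lozenges out of the turn-over mould

### The arm

A 6-joint arm with a two-finger parallel gripper is mounted at the origin on the work surface. World frame = base frame: x ahead of the robot, y to its left, z up, the work surface at z = 0. Lengths are in mm, angles in rad, forces in N, time in s.
With the tool pointing down it reaches from about 275 to 1000 mm from the base axis. Payload 8.4 kg.
Tool frame: the origin (TCP) lies midway between the tips of the shut fingers; the grasp point (between the pads) lies 19 mm behind it; z points along the fingers, y is the line along which they close (so a half turn about z gives the same grasp; the last joint's range is limited). The gripper opens to 85 mm and grips with 20 to 120 N. Pads are 22 mm wide; open, the fingers measure 114 mm over their backs; the gripper's body (76 mm by 85 mm) begins 54 mm behind the grasp point. The pads swing forward as they close: fully open they stand 13 mm farther back than shut.
Start: joints at [1.309, 0.353, 1.633, -0, 1.155, -0.002], TCP at [160.553, 604.029, 231.281] pointing down, gripper open.
Joint ranges: [-2.63, 2.63], [-0.92, 2.1], [0.06, 2.66], [-1.3, 4.44], [0, 2.69], [-3.02, 3.02]. Speed limits (rad/s): [2.22, 2.22, 2.79, 3.14, 3.14, 3.14].

### API

Orientations are given as [roll, pitch, yaw] about the fixed x, y, z axes, in that order (R = Rz(yaw) Ry(pitch) Rx(roll)).
In Python, from rig import r gives the robot as it stands.
- The arm moves only by the shell command python3 -m inch 'ROWS' [OPENING] [FORCE]. ROWS is JSON, a list that holds one entry, the list of rows, each a list of 6 numbers: the shift along the tool's x, y, z scaled (see below), then the turn, a rotation vector about the tool's x, y, z scaled (see below). In form: [[[tx, ty, tz, wx, wy, wz], ...]]. A call has 1 to 8 rows; each row is the pose to reach, as a shift and turn from the pose commanded when the call began, along the tool's axes at that moment, turning the shorter way round; what a row does not reach only later rows make up. The controller multiplies each number of a shift by 20 cm and each number of a turn by pi rad. A row lasts 1/12 s, in which the tool goes at most 41.7 mm and 7.16 degrees, less where a joint would pass 70% of its speed; a pose out of reach is approached as far as the arm can. A call with a number of a shift or a turn outside -1 to 1 is refused whole. A call with a gripper value outside its range is refused whole. OPENING is the gripper's target within -1 to 1 (fully open at 1, half-way at 0, shut at -1), set as the call begins (- or left out, the last holds). The fingers move at their own pace and stop on an object; FORCE is the grip in N (left out, the last holds). Time passes only in rows, so rows that repeat a pose let the fingers close. It gives the time, the measured TCP pose, the force, the opening and the grip force at its end, in the units of the state.
- r.sense(): the state, without advancing time (a new reading comes with each control period).
- r.grab_frame(name): name is "scene" or "top" or "wrist"; returns the picture (400x640x3 uint8, red, green, blue); there is no depth.
- r.camera_info(name): a dict with "K" (3x3 intrinsics, pixels), "rvec" (rotation vector, rad) and "tvec" (3), from world to camera coordinates, as OpenCV has them; the wrist camera has in their place "mount" (4x4, takes a point from camera to tool coordinates, whose origin is the TCP and whose axes are the flange's). Camera axes: x right, y down, z forward; pixel columns grow to the right and rows downward; lengths in mm; the calibration is good to about 2 mm. A picture is of the moment at which its call begins: read the wrist's pose just before it. camera_info takes no time and is no camera call.
- r.sign_off(): hands the job in; it is judged then, once.
The state is a dict: "clock": time; "qpos": joint angles; "qvel": joint speeds; "joint_efforts": joint torques, N m; "eef_pos": TCP position; "tcp_rot": TCP orientation; "contact_force": force on the tool from outside, world axes, zero at the start; "wrist_torque": the same for the moment, N m; "opening": opening from 0.0 (shut) to 1.0 (fully open); "grasp_force": force on a finger pad.
Only numpy, scipy, OpenCV 4.12 (cv2) and the standard library are available. Lean on these libraries where they do the work, as an engineer would, in place of code of your own. Each camera call takes 0.05 s, during which the arm holds its last target. There are 200 camera calls.

### The job

Two square lozenges are stuck in the pockets of one of the two hinged turn-over moulds on the dispensary counter. Take that mould by its knob, swing it up and over its hinge with the lozenges still in it, and let it rap down hard on its buffers so that both lozenges jump out into the steel catch tray below. Leave the mould face down over the tray.

Things in the scene. Friction and masses are not known exactly. Their poses are not given: they have to be found in the camera images.
- knob (a point): Centre of the full mould's white barrel knob (20 mm diameter, 36 mm long along x, flat ends to pinch from above; it can turn in the grip while the hand points down). Axes turn with the mould: x along the hinge, y from hinge to knob, z out of the pocket side (up at the start, down when turned over). The hinge line is parallel to x, 125 mm from here along -y, 50 mm above the counter.
- mould (a joint): Angle of the full mould on its fixed steel stand: 0 flat, pockets up; it grows as the knob swings up and over; pi face down, stopped dead by buffers. Plain metal block 104 x 60 x 20 mm, 25 to 85 mm from the hinge, then a bare stem to the knob; 0.5 kg. Nearly free hinge: let go at 1.95 to 2.1 rad it falls over and raps hard by itself; lowered slowly it frees nothing. Can be lifted and dropped again.
- stand_tray (a point): Centre of the inner floor, 6 mm above the counter, of the steel catch tray on the full mould's stand, across the hinge from where the knob starts, 59 mm from the hinge line. Inside 116 mm (x, along the hinge) by 86 mm (y, towards the knob's start), z up, walls 24 mm high. The turned-over mould's face rests 34 mm above this floor. The twin stand beside it has an empty mould with six round pockets.
- troche_a_mid (a point): Centre of one lozenge: a hard beige square block 30 x 30 x 14 mm, about 14 g, z along its 14 mm. It starts flush in the mould's square pocket on the -x side, 55 mm from the hinge. A springy rubber cheek in the pocket grips it: its weight alone does not free it, a sharp rap does.
- troche_b_mid (a point): Centre of the other lozenge, the same, in the square pocket on the +x side.

How it is judged:
By the outcome, as a careful person would: the job done as asked, in the order asked, and still so for the second after the job is handed in, with the robot touching nothing.
It also fails if it takes over 32 s, if anything falls off the work surface, if the arm or the gripper's body presses on something with over 40 N, if the wrist force passes 120 N, or if a joint passes its speed limit or range.

## Working session

There is one attempt and no reset: what is moved stays moved. The work goes in short steps, Python scripts to look and compute and a shell command to move; the robot and the scene stay as the last step left them, time stands still between calls to the robot, and variables do not carry over. Pictures are saved under pics/ and viewed, at most 10 in all, crops included, and the job is handed in when it is done.

```bash
mkdir -p pics; ls
python3 - <<'E'
from rig import r
import cv2
s=r.sense();print({k:s[k] for k in('clock','eef_pos','tcp_rot','opening')})
for n in('scene','top'):
    cv2.imwrite(f'pics/{n}0.png',r.grab_frame(n)[:,:,::-1]);print(n,r.camera_info(n))
print(r.camera_info('wrist'))
E
```

```text
pics
{'clock': 0.0, 'eef_pos': array([160.43315752, 603.56889466, 230.55115634]), 'tcp_rot': array([-3.14020467e+00,  5.43331624e-06,  2.88181410e+00]), 'opening': 1.0035106370089768}
scene {'K': array([[497.1513196 ,   0.        , 323.33234502],
       [  0.        , 497.1513196 , 201.35622497],
       [  0.        ,   0.        ,   1.        ]]), 'rvec': array([ 1.7594781 ,  1.9085183 , -0.70375088]), 'tvec': array([  24.84807431, -362.68732529, 1575.73464518])}
top {'K': array([[462.52475652,   0.        , 322.64346049],
       [  0.        , 462.52475652, 197.21641129],
       [  0.        ,   0.        ,   1.        ]]), 'rvec': array([ 2.1573001 , -2.16340882,  0.06242779]), 'tvec': array([ 41.23364509, 538.64379005, 887.54626919])}
{'K': array([[288.50438033,   0.        , 317.91936185],
       [  0.        , 288.50438033, 200.08000033],
       [  0.        ,   0.        ,   1.        ]]), 'mount': array([[-1.11815571e-04, -9.61377298e-01, -2.75233861e-01,
         6.95986832e+01],
       [ 9.99999721e-01, -3.10615930e-04,  6.78708510e-04,
         1.04763011e+00],
       [-7.37986976e-04, -2.75233708e-01,  9.61377065e-01,
        -1.43397835e+02],
       [ 0.00000000e+00,  0.00000000e+00,  0.00000000e+00,
         1.00000000e+00]])}
```

View pics/top0.png

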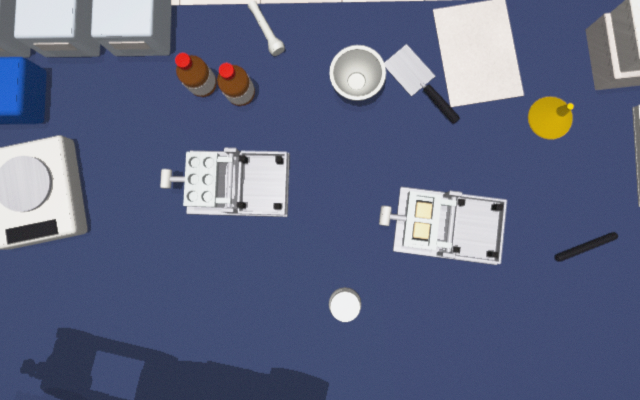

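View pics/scene0.png

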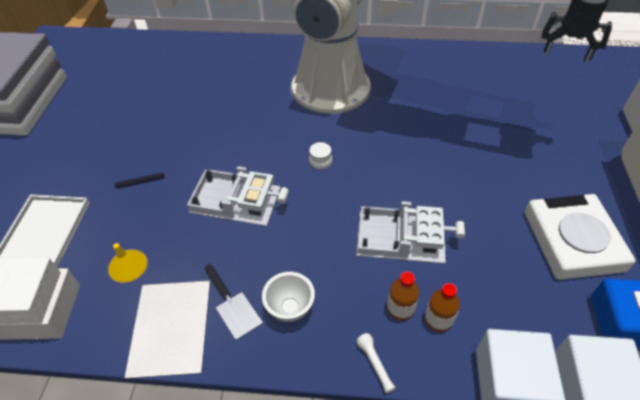

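The full mould is the right-hand one in the top view (knob about (386,216), lozenges about (424,210) and (422,230), tray about (480,228)). In the scene view its knob is at about (283,195).

```bash
cat > h.py <<'E'
import numpy as np,cv2
from rig import r
def ray(n,uv,z):
    c=r.camera_info(n);R,_=cv2.Rodrigues(c['rvec']);o=-R.T@c['tvec']
    d=R.T@np.linalg.inv(c['K'])@np.array([uv[0],uv[1],1.]);return o+d*(z-o[2])/d[2]
E
python3 - <<'E'
from h import *
im=cv2.imread('pics/top0.png');sat=im.max(2).astype(int)-im.min(2)
b=im.astype(int)
be=((b[:,:,2]-b[:,:,0]>25)&(b[:,:,2]>170)).astype(np.uint8);be[:,:380]=0;be[:,460:]=0;be[:185]=0;be[260:]=0
n,l,st,ce=cv2.connectedComponentsWithStats(be)
L=[]
for i in range(1,n):
    if st[i,4]>50: p=ray('top',ce[i],60);L.append(p);print('loz',ce[i],st[i],p)
d=L[0]-L[1];print('yaw x axis',np.arctan2(d[1],d[0]))
w=(b.min(2)>110).astype(np.uint8);w[:,:370]=0;w[:,520:]=0;w[:180]=0;w[270:]=0
c=max(cv2.findContours(w,0,2)[0],key=cv2.contourArea);print(cv2.minAreaRect(c))
k=w.copy();k[:,392:]=0
ys,xs=np.nonzero(k);print('knob px',xs.mean(),ys.mean(),cv2.minAreaRect(np.c_[xs,ys].astype(np.float32)))
print('knob',ray('top',(xs.mean(),ys.mean()),54), ray('top',cv2.minAreaRect(np.c_[xs,ys].astype(np.float32))[0],54))
v=np.hstack([cv2.resize(im[170:280,360:520],None,fx=5,fy=5,interpolation=2)]);cv2.imwrite('pics/c0.png',v)
E
```

```text
loz [423.15416667 209.9625    ] [415 202  17  17 240] [ 510.75262277 -150.25427347   60.        ]
loz [421.         230.03174603] [413 222  17  17 252] [ 473.15471882 -145.47025633   60.        ]
yaw x axis -0.12656148789044552
((442.15972900390625, 223.19664001464844), (126.42372131347656, 68.18872833251953), 7.386042594909668)
knob px 385.1171171171171 215.32432432432432 ((385.4692077636719, 215.2461700439453), (11.907333374023438, 19.969593048095703), 7.125016689300537)
knob [501.1914536  -79.56319477  54.        ] [501.33756023 -80.22956855  54.        ]
```

View pics/c0.png

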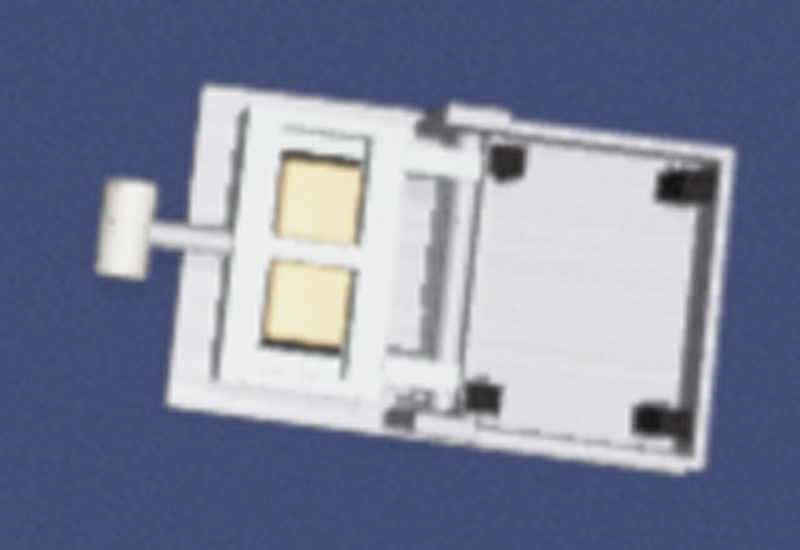

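```bash
cat >> h.py <<'E'
from scipy.spatial.transform import Rotation as Ro
def go(p,yaw=1.444):
    s=r.sense();T=Ro.from_euler('xyz',s['tcp_rot'])
    print(s['clock'],s['eef_pos'].round(1),s['tcp_rot'].round(3),s['contact_force'].round(1))
    print('row',(T.inv().apply(np.array(p)-s['eef_pos'])/200).round(3),((T.inv()*Ro.from_euler('xyz',[np.pi,0,yaw])).as_rotvec()/np.pi).round(4))
E
python3 -m inch '[[[-0.84,-0.95,0,0,0,0.3],[-0.84,-0.95,0,0,0,0.3],[-0.84,-0.95,0,0,0,0.3],[-0.84,-0.95,0,0,0,0.3],[-0.84,-0.95,0,0,0,0.3],[-0.84,-0.95,0,0,0,0.3],[-0.84,-0.95,0,0,0,0.3],[-0.84,-0.95,0,0,0,0.3]]]' 1 60
python3 -c "
from h import *
go([501,-79.5,150])"
```

```text
clock: 0.77
eef_pos: [274.9, 374.7, 231.2]
tcp_rot: [-3.141, 0.001, 1.929]
contact_force: [0.2, -0.1, 0.7]
opening: 1.0
grasp_force: 0.0
0.7667 [274.9 374.7 231.2] [-3.141e+00  1.000e-03  1.929e+00] [ 0.2 -0.1  0.7]
row [-2.523  0.262  0.408] [-1.000e-04  2.000e-04  1.544e-01]
```

```bash
python3 -m inch '[[[-1,0.1,0,0,0,0.154],[-1,0.1,0,0,0,0.154],[-1,0.1,0,0,0,0.154],[-1,0.1,0,0,0,0.154],[-1,0.1,0,0,0,0.154],[-1,0.1,0,0,0,0.154]]]' >/dev/null
python3 -c "
from h import *
go([501,-79.5,150])"
```

```text
1.2667 [366.4 193.4 231.2] [3.141e+00 2.000e-03 1.451e+00] [-0.9  0.6  0.7]
row [-1.274  0.83   0.409] [0.0003 0.0005 0.0023]
```

```bash
python3 -m inch '[[[-1,0.6,0.2,0,0,0.002],[-1,0.6,0.2,0,0,0.002],[-1,0.6,0.2,0,0,0.002],[-1,0.6,0.2,0,0,0.002],[-1,0.6,0.2,0,0,0.002],[-1,0.6,0.2,0,0,0.002],[-1,0.6,0.2,0,0,0.002],[-1,0.6,0.2,0,0,0.002]]]' >/dev/null
python3 -c "
from h import *
go([501,-79.5,150])"
```

```text
1.9333 [461.  -15.4 190.7] [-3.14  -0.     1.447] [-0.5  0.1  0.1]
row [-0.293  0.239  0.203] [-0.0004 -0.      0.0008]
```

```bash
python3 -m inch '[[[-0.293,0.239,0.2,0,0,0],[-0.293,0.239,0.2,0,0,0],[-0.293,0.239,0.2,0,0,0],[-0.293,0.239,0.2,0,0,0],[-0.293,0.239,0.2,0,0,0]]]' >/dev/null
python3 - <<'E'
from h import *
s=r.sense();im=r.grab_frame('wrist');cv2.imwrite('pics/w0.png',im[:,:,::-1])
c=r.camera_info('wrist');T=Ro.from_euler('xyz',s['tcp_rot'])
def proj(p):
    t=T.inv().apply(np.array(p)-s['eef_pos']);q=np.linalg.inv(c['mount'])@np.r_[t,1];u=c['K']@q[:3];return (u[:2]/u[2]).round(1)
ax=np.array([.992,-.126,0]);k=np.array([501,-79.5,60])
print(proj(k),proj(k+18*ax),proj(k-18*ax))
go([501,-79.5,31])
E
```

```text
[318.3 206.9] [339.4 207. ] [297.1 206.8]
2.4 [500.8 -77.2 151.6] [-3.141 -0.     1.45 ] [ 0.1  1.3 -0.6]
row [-0.012  0.003  0.603] [-0.0002 -0.0001  0.002 ]
```

View pics/w0.png

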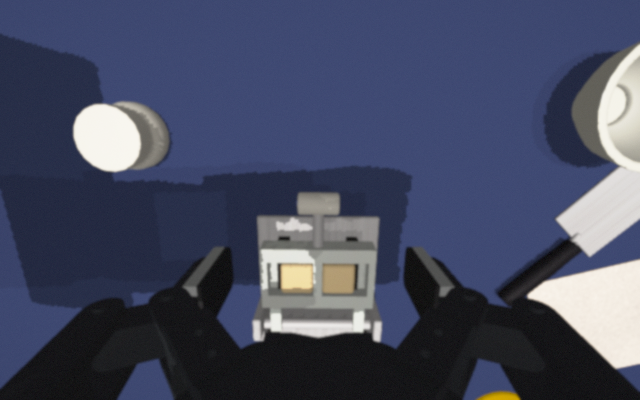

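The wrist view shows the knob at (318,204), between the open fingers and within about 2 mm of the prediction. I'll descend now.

```bash
python3 -m inch '[[[-0.007,0.003,0.1,0,0,0],[-0.007,0.003,0.25,0,0,0],[-0.007,0.003,0.4,0,0,0],[-0.007,0.003,0.5,0,0,0],[-0.007,0.003,0.56,0,0,0],[-0.007,0.003,0.6,0,0,0.002],[-0.007,0.003,0.615,0,0,0.002],[-0.007,0.003,0.615,0,0,0.002]]]'
python3 -m inch '[[[0,0,0,0,0,0],[0,0,0,0,0,0],[0,0,0,0,0,0],[0,0,0,0,0,0],[0,0,0,0,0,0],[0,0,0,0,0,0],[0,0,0,0,0,0],[0,0,0,0,0,0]]]' -1 50
python3 -c "
from h import *
cv2.imwrite('pics/w1.png',r.grab_frame('wrist')[:,:,::-1])
go([501,-79.5,31])"
```

```text
clock: 3.07
eef_pos: [501.8, -79.3, 28.6]
tcp_rot: [3.141, -0.0, 1.444]
contact_force: [-0.6, 0.1, -0.2]
opening: 1.003
grasp_force: 0.0
clock: 3.73
eef_pos: [500.4, -79.9, 29.0]
tcp_rot: [-3.139, -0.0, 1.443]
contact_force: [-7.5, 0.4, 13.7]
opening: 0.412
grasp_force: 49.0
3.7833 [500.4 -79.9  29. ] [-3.139 -0.     1.443] [-7.   1.2 14.2]
row [ 0.002  0.003 -0.01 ] [-0.0008 -0.     -0.0004]
```

View pics/w1.png

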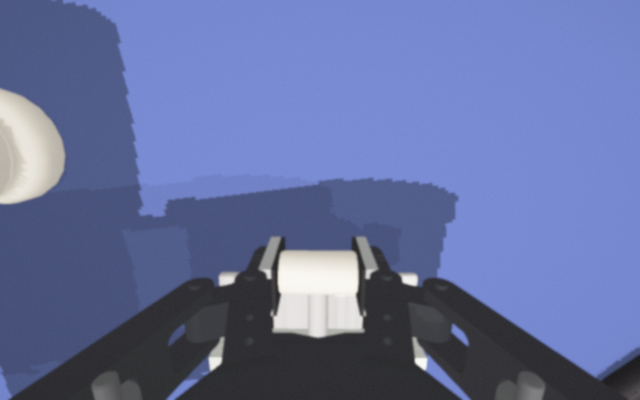

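Pinched: 35 mm opening at 49 N, with the knob between the pads at (318,272). Next is the swing along the 125 mm arc.

```bash
python3 -m inch '[[[-0.001,0,-0.031,0,0,0],[-0.0045,0,-0.075,0,0,0],[-0.015,0,-0.136,0,0,0],[-0.036,0,-0.208,0,0,0],[-0.065,0,-0.277,0,0,0],[-0.102,0,-0.3425,0,0,0],[-0.147,0,-0.4026,0,0,0],[-0.1896,0,-0.4483,0,0,0]]]'
python3 -c "
from h import *
go([485.25,-203.5,156])"
```

```text
clock: 4.45
eef_pos: [495.4, -117.5, 118.7]
tcp_rot: [-3.139, -0.001, 1.443]
contact_force: [-3.4, 1.5, -8.2]
opening: 0.416
grasp_force: 50.6
4.45 [ 495.4 -117.5  118.7] [-3.139e+00 -1.000e-03  1.443e+00] [-3.4  1.5 -8.2]
row [-0.433  0.004 -0.187] [-0.0008 -0.0002 -0.0004]
```

```bash
python3 -m inch '[[[-0.057,0,-0.049,0,0,0],[-0.130,0,-0.097,0,0,0],[-0.209,0,-0.134,0,0,0],[-0.292,0,-0.160,0,0,0],[-0.379,0,-0.174,0,0,0],[-0.466,0,-0.176,0,0,0],[-0.541,0,-0.168,0,0,0],[-0.602,0,-0.154,0,0,0]]]'
python3 -m inch '[[[-0.059,0,0.020,0,0,0],[-0.094,0,0.034,0,0,0],[-0.1106,0,0.042,0,0,0],[-0.1106,0,0.042,0,0,0],[-0.1106,0,0.042,0,0,0]]]'
python3 - <<'E'
from h import *
s=r.sense();cv2.imwrite('pics/s1.png',cv2.resize(r.grab_frame('scene')[100:260,150:350,::-1],None,fx=3,fy=3))
d=s['eef_pos']-np.array([500.4,-79.9,29]);y=np.array([.126,.992,0])@d;z=d[2];print(np.arctan2(z,125+y),np.hypot(z,125+y))
E
```

```text
clock: 5.12
eef_pos: [479.6, -237.6, 149.5]
tcp_rot: [-3.138, -0.001, 1.442]
contact_force: [-8.1, 4.2, 3.5]
opening: 0.409
grasp_force: 52.7
clock: 5.53
eef_pos: [476.7, -259.4, 140.9]
tcp_rot: [-3.138, -0.0, 1.442]
contact_force: [-10.3, 0.7, 6.8]
opening: 0.407
grasp_force: 55.3
2.034801660426618 125.17831717927045
```

View pics/s1.png

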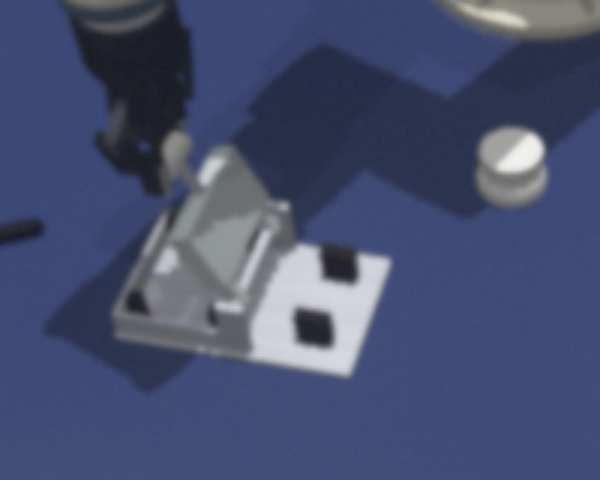

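The mould is past the top, tilted at about 2.03 rad with the knob gripped at about (177,150) in the crop. I'll release it with the arm still, then back away.

```bash
python3 -m inch '[[[0,0,0,0,0,0],[0,0,0,0,0,0],[0,0,0,0,0,0],[0,0,0,0,0,0],[0,0,0,0,0,0],[0,0,0,0,0,0],[0,0,0,0,0,0],[0,0,0,0,0,0]]]' 1
python3 -m inch '[[[0,0,-0.15,0,0,0],[0,0,-0.35,0,0,0],[0.1,0,-0.5,0,0,0],[0.3,0,-0.6,0,0,0],[0.5,0,-0.7,0,0,0],[0.6,0,-0.7,0,0,0],[0.8,0,-0.7,0,0,0],[0.8,0,-0.7,0,0,0]]]'
python3 - <<'E'
from h import *
a=cv2.resize(r.grab_frame('scene')[130:250,160:320,::-1],None,fx=4,fy=4,interpolation=2)
b=cv2.resize(r.grab_frame('top')[170:280,380:540,::-1],None,fx=4,fy=4,interpolation=2)[:400]
cv2.imwrite('pics/s2.png',cv2.resize(np.vstack([a[80:420],b[:]]),None,fx=.8,fy=.8))
E
```

```text
clock: 6.25
eef_pos: [478.8, -259.0, 140.3]
tcp_rot: [3.142, 0.0, 1.443]
contact_force: [0.4, -0.3, -0.3]
opening: 0.998
grasp_force: 0.0
clock: 6.92
eef_pos: [499.8, -95.2, 281.0]
tcp_rot: [3.14, -0.002, 1.446]
contact_force: [-0.6, -0.5, -0.8]
opening: 1.001
grasp_force: 0.0
```

View pics/s2.png

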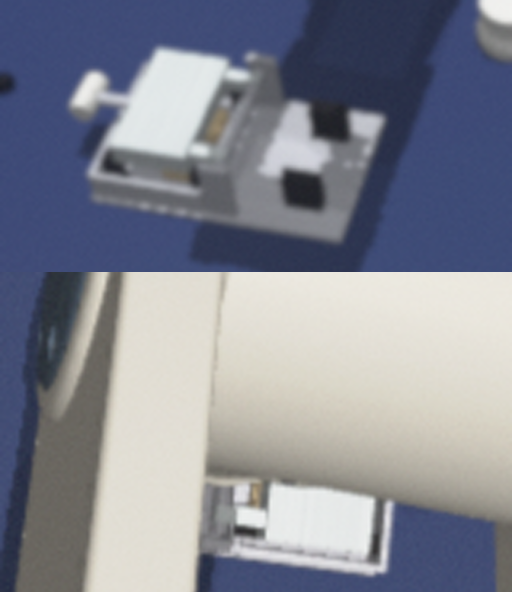

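The mould lies face down in the scene crop. Beige shows in two spots under it, about (218,120) and (175,172). I'll check that both lozenges are out.

```bash
python3 -m inch '[[[0.5,-0.2,0.3,0,0,0],[0.5,-0.4,0.4,0,0,0],[0.5,-0.6,0.4,0,0,0],[0.5,-0.8,0.4,0,0,0],[0.5,-0.8,0.4,0,0,0],[0.5,-0.8,0.4,0,0,0],[0.5,-0.8,0.4,0,0,0]]]'
python3 - <<'E'
from h import *
a0=r.grab_frame('scene')[:,:,::-1];b0=r.grab_frame('top')[:,:,::-1]
for n,im,z in(('scene',a0,20),('top',b0,20)):
    b=im.astype(int);h=cv2.cvtColor(np.ascontiguousarray(im),cv2.COLOR_BGR2HSV)
    m=((b[:,:,2]-b[:,:,0]>20)).astype(np.uint8);k=np.zeros_like(m)
    if n=='scene':k[150:230,180:270]=1
    else:k[180:280,430:520]=1
    N,l,st,ce=cv2.connectedComponentsWithStats(m*k)
    R=np.array([[.992,-.126],[.126,.992]])
    for i in range(1,N):
        if st[i,4]>2:
            p=ray(n,ce[i],z);print(n,ce[i].round(1),st[i],'mould-frame xy from hinge',(R@(p[:2]-[485.2,-203.5])).round(1))
a=cv2.resize(a0[150:230,175:275],(800,640),interpolation=2)[60:380]
b=cv2.resize(b0[180:270,410:525],None,fx=5,fy=5,interpolation=2)
c=np.zeros((600,800,3),np.uint8);c[:320]=a;q=cv2.resize(b,(358,280));c[320:,:358]=q
w=r.grab_frame('wrist')[:,:,::-1];c[320:,358:]=cv2.resize(w,(442,280));cv2.imwrite('pics/s3.png',c)
E
```

```text
clock: 7.6
eef_pos: [350.2, 19.0, 199.4]
tcp_rot: [-3.139, 0.001, 1.443]
contact_force: [0.8, 0.0, 0.3]
opening: 1.0
grasp_force: 0.0
scene [227.4 188.8] [225 185   6   9  33] mould-frame xy from hinge [-17.1 -31.3]
top [462.5 216. ] [462 210   2  13  18] mould-frame xy from hinge [ 19.6 -28.1]
top [459.7 236.3] [458 230   4  14  39] mould-frame xy from hinge [-20.5 -26.7]
```

View pics/s3.png

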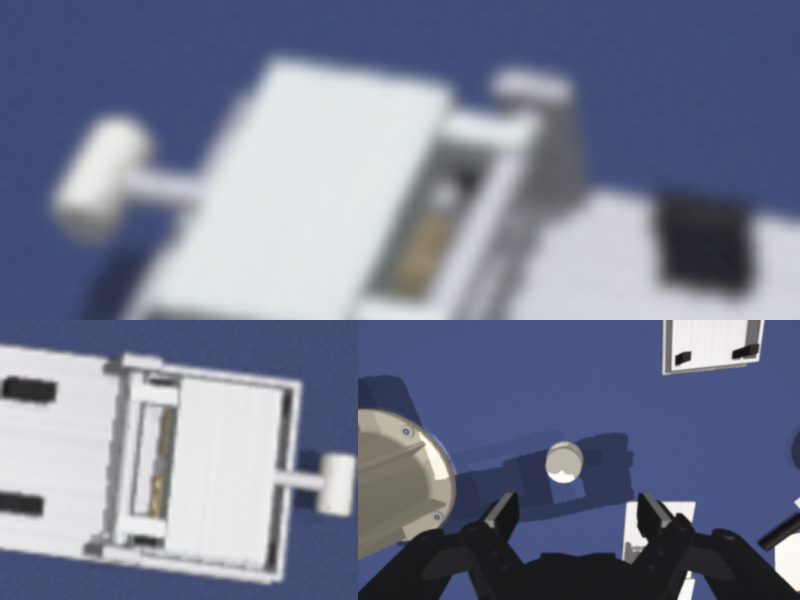

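The top view shows the two lozenges as separate beige blocks, about (462,216) and (460,236), lying in the tray at the hinge-side gap. Neither could be seen there if it were still in its pocket. The mould is face down and the arm is clear.

```bash
python3 -c "
from rig import r
print(r.sense()['qvel'].round(3));print(r.sign_off())"
```

```text
[-0.004  0.012 -0.012  0.002  0.001  0.004]
the job is handed in; nothing more can be done
None
```

The full mould was swung over and let go at about 2.03 rad; it now lies face down over the tray with both lozenges out in it, and the job was handed in about 8 s in with the robot touching nothing.

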